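# Stand the fallen bookend back up against the books

## Task

The red bookend at the open end of the row of books has fallen on its back: push its raised foot over, away from the books, so that it stands up again, then push it along the desk until its upright stands square against the blue end book and props the row. Only push it: do not pick it up, and leave the books and everything else on the desk where they are.

Things in the scene. Friction and masses are not known exactly. Their poses are not given: they have to be found in the camera images.
- bookend: Red L-shaped metal bookend, about 0.6 kg, 100 mm wide: foot 100 mm long, 16 mm thick; upright 140 mm tall (from the foot's underside), 4 mm thick, at the foot's heel end. Origin: middle of the heel edge (outer corner of foot and upright). x: along the width (+-50 mm); y: up the upright; z: along the foot. Standing: y up, z level, pointing away from the books, back of the upright towards them.
- foot_end (a point): Middle of the foot's free end, in the bookend at y = 8, z = 100 mm. At the start the bookend lies on its back, the foot straight up (this point 100 mm above the desk), y level towards the books within about 15 degrees, heel 155 to 195 mm from the end book. It tips about the heel edge with 1 to 3 N at this end and drops onto its foot by itself once turned past about 35 degrees; it may slide a few mm.
- book_end: Blue hardback, the end book of the row, 125 mm deep (x), 36 mm thick (y), 160 mm tall (z), standing upright. Origin: centre of its underside. Its y runs along the row, towards the other books and the drawer unit; the bookend has to stand against its -y face, 18 mm from the origin.
- book_b: Grey hardback, same size, the middle book, standing upright. Origin: centre of its underside.
- book_a: Green hardback, same size, standing upright against the drawer unit. Origin: centre of its underside.
- unit: Small wooden three-drawer desk unit, fixed, 180 mm deep (x), 140 mm wide (y), 190 mm tall, with drawer knobs on its -x face standing out about 40 mm. Origin: centre of its underside; the books stand in a row against its -y side.
- mug: White ceramic mug, 80 mm across, 92 mm tall, handle at its +y side, beyond the row. Origin: centre of its underside. Leave alone.
- eraser: White eraser in a blue sleeve, 55 x 24 x 13 mm, lying flat. Origin: centre of its underside. Leave alone.
- staple_box: Small cardboard box of staples with an orange band, 75 x 45 x 30 mm. Origin: centre of its underside. Leave alone.
- ink_jar: Small glass ink jar with a black lid, 52 mm across, 62 mm tall. Origin: centre of its underside. Leave alone.
There are look-alikes about, which are no part of the job. Several things have the shape of the bookend; the one meant has the colours described above.

How it is judged (in metres and radians):
On the way, in this order (a step that is already met when the one before it is completed fails the run):
1. the bookend stands up on its foot (angle between bookend's own y axis and vertical below 0.1 rad and height (world z) of bookend below 0.01 m), for 0.2 s.
2. its upright is against the end book (angle between bookend's own y axis and vertical below 0.1 rad and y of bookend in the frame of book_end above -0.025 m), for 0.2 s.
At the end, for the whole second after the job is handed in: The bookend stands on its foot (within 4.5 degrees of upright), at rest, the middle of its back within 7 mm of the blue book's face, square to it within 7 degrees, and within 45 mm of the middle of the book's depth; the books stand upright (angle between bookend's own y axis and vertical below 0.08 rad and height (world z) of bookend below 0.01 m and y of bookend in the frame of book_end between -0.025 and -0.012 m and x of bookend in the frame of book_end between -0.045 and 0.045 m and angle between the x axis of bookend and the x axis of book_end, either way round below 0.12 rad and linear speed of bookend below 0.01 m/s and angle between each of book_end, book_b, book_a's own z axis and vertical below 0.08 rad); the robot touches nothing.
It fails at once if the bookend is lifted off the desk (height (world z) of bookend above 0.03 m).
It fails at once if a book is shoved more than 20 mm or tipped (distance of any of book_a, book_b, book_end from where it was at the start of the episode above 0.02 m or angle between any of book_a, book_b, book_end's own z axis and vertical above 0.15 rad).
It fails at once if the mug, eraser, staple box or ink jar is moved more than 20 mm or tipped (distance of any of mug, eraser, staple_box, ink_jar from where it was at the start of the episode above 0.02 m or angle between any of mug, eraser, staple_box, ink_jar's own z axis and vertical above 0.3 rad).
It also fails if it takes over 51 s, if anything falls off the work surface, if the arm or the gripper's body presses on something with over 40 N, if the wrist force passes 120 N, or if a joint passes its speed limit or range.

## Robot

A 6-joint arm with a two-finger parallel gripper is mounted at the origin on the work surface. World frame = base frame: x ahead of the robot, y to its left, z up, the work surface at z = 0. Lengths are in mm, angles in rad, forces in N, time in s.
With the tool pointing down it reaches from about 350 to 975 mm from the base axis. Payload 7.1 kg.
Tool frame: the origin (TCP) lies at the very end of the fingers, on their centre line; the grasp point (between the pads) lies 19 mm behind it; z points along the fingers, y is the direction in which the jaws open and shut (so a half turn about z gives the same grasp; the last joint's range is limited). The gripper opens to 88 mm and grips with 3 to 60 N. Pads are 20 mm wide; open, the fingers measure 115 mm over their backs; the gripper's body (75 mm by 178 mm) begins 61 mm behind the grasp point.
Start: joints at [-1.148, 0.423, 1.63, -0, 1.089, -0.019], TCP at [267.244, -564.965, 222.675] pointing down, gripper open.
Joint ranges: [-3, 3], [-0.9, 2.11], [0.09, 2.58], [-1.31, 4.45], [0.11, 2.69], [-2.54, 2.54]. Speed limits (rad/s): [2.39, 2.39, 3.01, 3.14, 3.14, 3.14].

## Interface

Orientations are given as a rotation vector (axis times angle).
In Python, from workcell import * gives the robot as it stands.
- The arm moves only by the tool play_rows, never from a script. Its argument "plan" is text: rows parted by semicolons, each of 7 numbers parted by spaces: the finger opening in cm, from 0 to 8.78, then the shift along the tool's x, y, z in cm, then the turn, a rotation vector about the tool's x, y, z in degrees. A call has 1 to 20 rows; each row shifts and turns the commanded pose from where the row before left it, along the tool's axes as they then stand; what a row does not reach is not made up. A row lasts 1/8 s, in which the tool goes at most 62.5 mm and 10.7 degrees, less where a joint would pass 70% of its speed; a pose out of reach is approached as far as the arm can. A call is refused whole if a number of a shift passes 6.25 or a number of a turn 10.7, either way. A call with a gripper value outside its range is refused whole. The fingers move at their own pace and stop on an object; the grip force is fixed at half the most. Time passes only in rows, so rows that do not move let the fingers close. It gives the time, the measured TCP pose, the force and the opening at its end, in the units of the state.
- get_obs(): the state, without advancing time (a new reading comes with each control period).
- get_image(name): name is "side" or "top" or "wrist"; returns a dict with "pixels" (384x512x3 uint8, red, green, blue), "range_z" (384x512 float32, mm along the optical axis (not along the pixel's ray), 0 where there is no reading), "fx", "fy", "cx", "cy" (pixels), "eye" and "attitude" of the camera in the world. Camera axes: x right, y down, z forward; pixel columns grow to the right and rows downward; lengths in mm; the calibration is good to about 2 mm. A picture is of the moment at which its call begins.
- close_job(): hands the job in, once; it reports no verdict.
The state is a dict: "t": time; "qpos": joint angles; "qvel": joint speeds; "joint_torque": joint torques, N m; "ee_pos": TCP position; "orientation": TCP orientation; "ft_force": force on the tool from outside, world axes, zero at the start; "moment": the same for the moment, N m; "width": finger opening in mm.
Only numpy, scipy, OpenCV 4.12 (cv2) and the standard library are available. Lean on these libraries where they do the work, as an engineer would, in place of code of your own. Each camera call takes 0.05 s, during which the arm holds its last target. There are 200 camera calls.

## Working session

There is one attempt and no reset: what is moved stays moved. The work goes in short steps, Python scripts to look and compute and a tool call to move; the robot and the scene stay as the last step left them, time stands still between calls to the robot, and variables do not carry over. Pictures are saved under pics/ and viewed, about 8 in all and at most 12, crops included, and the job is handed in when it is done.

Besides the shell and the picture viewer there is one more tool, called after "Emit:" as name(argument=value, ...) on one line, values as JSON. play_rows: Moves the arm, as the interface text tells. Its arguments: {"type":"object","properties":{"plan":{"type":"string"}},"required":["plan"]}

```bash
mkdir -p pics; cat > h.py <<'E'
from workcell import *
import numpy as np, cv2
from scipy.spatial.transform import Rotation as R
def rot(a):
    a=np.array(a,float)
    return a if a.shape==(3,3) else (R.from_rotvec(a).as_matrix() if a.size==3 else R.from_quat(a).as_matrix())
def cloud(im):
    z=im["range_z"].astype(float); v,u=np.mgrid[:z.shape[0],:z.shape[1]]
    p=np.stack([(u-im["cx"])/im["fx"]*z,(v-im["cy"])/im["fy"]*z,z],-1)
    w=p@rot(im["attitude"]).T+np.array(im["eye"]); w[z==0]=np.nan
    return w
def save(im,name,crop=None,s=1):
    p=im["pixels"][:,:,::-1]
    if crop: x0,y0,x1,y1=crop; p=p[y0:y1,x0:x1]
    cv2.imwrite("pics/"+name,cv2.resize(p,None,fx=s,fy=s,interpolation=cv2.INTER_CUBIC))
E
python3 - <<'E'
from h import *
import pickle
print(get_obs())
a=get_image("top"); b=get_image("side")
pickle.dump((a,b),open("im0.pkl","wb"))
for i in (a,b): print(i["fx"],i["cx"],i["cy"],i["eye"],i["attitude"])
p=np.vstack([a["pixels"],b["pixels"]])[:,:,::-1]
cv2.imwrite("pics/a.png",cv2.resize(p,(800,1200))[:600]); cv2.imwrite("pics/b.png",cv2.resize(p,(800,1200))[600:])
E
```

```text
{'t': 0.0, 'qpos': array([-1.14797366e+00,  4.23832961e-01,  1.63066010e+00, -8.32051614e-06,
        1.08859022e+00, -1.90458229e-02]), 'qvel': array([-5.05338912e-04, -1.93639386e-04, -1.17215557e-05, -4.06895852e-04,
       -1.61886536e-03, -7.85986966e-04]), 'joint_torque': array([ 8.61936969e-04, -5.44619215e+01, -2.73662531e+01,  6.42513600e-02,
        2.29377311e-02, -1.12987755e-04]), 'ee_pos': array([ 267.04282858, -564.4830319 ,  221.91835723]), 'orientation': array([-3.06380563e+00, -6.88138768e-01,  4.80628833e-04]), 'ft_force': array([ 1.00998544,  0.24425102, -0.07090977]), 'moment': array([0.01299359, 0.0166639 , 0.0639282 ]), 'width': 87.87797307630109}
418.38171474135623 249.9159664293527 191.23288874168645 [ 399.46391999   58.93122463 1065.99779201] [-2.14931084  2.10333906 -0.22065152]
490.48838669909316 254.71370150814036 189.40056781123943 [ 898.33105324   59.18659059 1091.92175374] [-2.00419061 -2.08773806  0.34294978]
```

View pics/a.png

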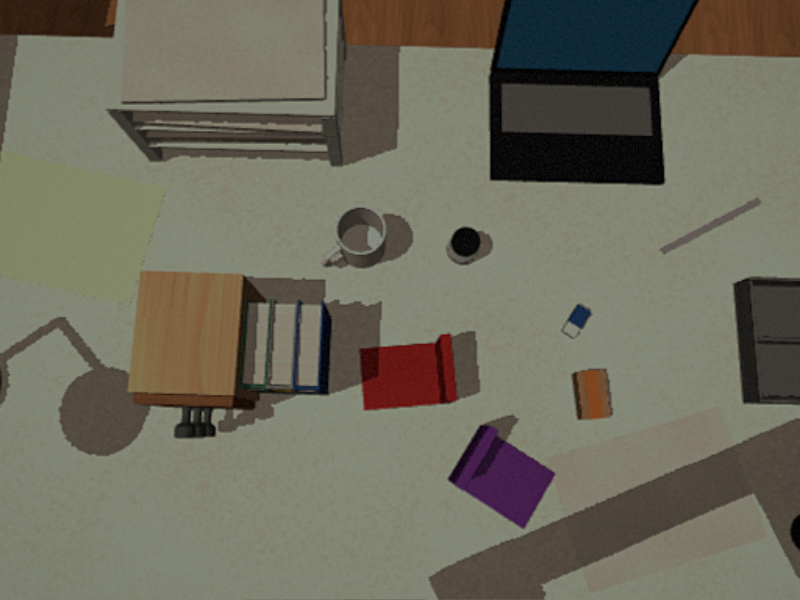

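View pics/b.png

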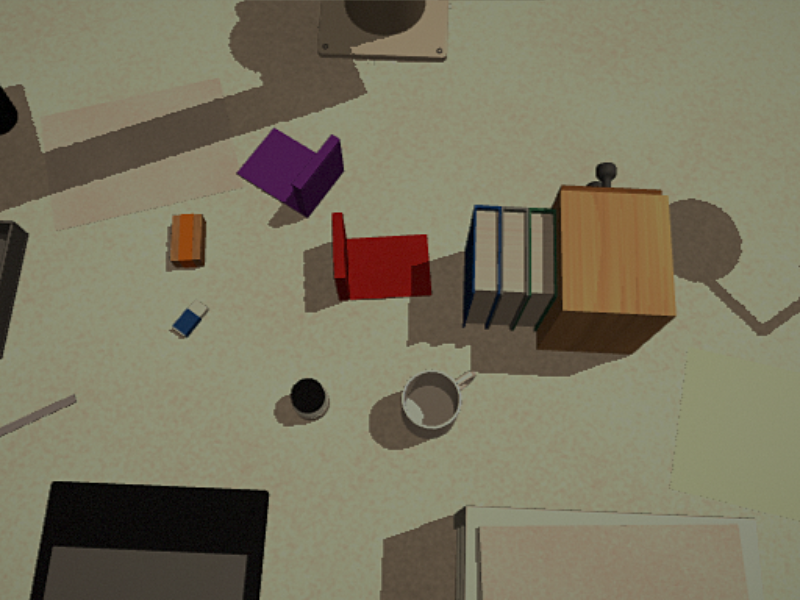

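The top picture shows the red bookend on its back with its foot raised at (447,370) and its upright at (400,378). The purple bookend at (500,475) is the look-alike. The blue end book's face is at (328,347). The red one fits the description by its colour and by lying in front of the blue book. Next I confirm it in a crop and measure it.

```bash
python3 - <<'E'
from h import *
import pickle
a,b=pickle.load(open("im0.pkl","rb"))
save(a,"crop.png",(150,170,400,350),3)
for n,im in (("top",a),("side",b)):
    w=cloud(im); hsv=cv2.cvtColor(im["pixels"],cv2.COLOR_RGB2HSV); h,s,v=[hsv[...,i].astype(int) for i in range(3)]
    red=((h<6)|(h>174))&(s>170)&(v>60)
    k,lab,st,ce=cv2.connectedComponentsWithStats(red.astype(np.uint8))
    i=1+np.argmax(st[1:,4]); m=lab==i
    P=w[m]; P=P[~np.isnan(P[:,0])]
    print(n,"red comps",[tuple(x) for x in st[1:] if x[4]>30])
    for nm,Q in (("foot",P[P[:,2]>90]),("plate",P[P[:,2]<12])):
        r=cv2.minAreaRect(Q[:,:2].astype(np.float32)); print(nm,len(Q),np.nanmedian(Q,0).round(1),"\n",cv2.boxPoints(r).round(1).tolist())
    # books + others: tops
    W=w.reshape(-1,3); 
    q=W[(W[:,2]>150)&(W[:,2]<172)&(W[:,0]>250)&(W[:,0]<700)]
    # restrict near the row
    sel=(w[...,2]>150)&(w[...,2]<172)
    k,lab,st,ce=cv2.connectedComponentsWithStats(sel.astype(np.uint8))
    for j in range(1,k):
        if st[j,4]>300: 
            Q=w[lab==j]; r=cv2.minAreaRect(Q[:,:2].astype(np.float32)); print("top comp",st[j],cv2.boxPoints(r).round(1).tolist(),np.median(Q[:,2]))
    for nm,lo,hi in (("z25-35",26,36),("z10-20",9,18),("z55-70",55,68),("z85-98",86,97)):
        sel=(w[...,2]>lo)&(w[...,2]<hi)&~cv2.dilate(m.astype(np.uint8),np.ones((5,5))).astype(bool)
        k,lab,st,ce=cv2.connectedComponentsWithStats(sel.astype(np.uint8))
        for j in range(1,k):
            if st[j,4]>120: print(nm,st[j].tolist(),np.median(w[lab==j],0).round(0), np.ptp(w[lab==j],0).round(0))
E
```

```text
top red comps [(np.int32(282), np.int32(214), np.int32(10), np.int32(43), np.int32(294)), (np.int32(232), np.int32(220), np.int32(50), np.int32(42), np.int32(1678))]
foot 0 [nan nan nan] 
 [[0.0, 0.0], [0.0, 0.0], [0.0, 0.0], [0.0, 0.0]]
plate 1653 [475.8  22.7   3.6] 
 [[426.3999938964844, 84.5999984741211], [439.3999938964844, -36.5], [536.4000244140625, -26.0], [523.4000244140625, 95.0999984741211]]
top comp [322   0 125   8 780] [[1045.0, -118.9000015258789], [1047.0, -417.8999938964844], [1057.4000244140625, -417.8999938964844], [1055.4000244140625, -118.80000305175781]] 159.11650607863606
top comp [ 149  178   58   83 2886] [[418.6000061035156, 146.1999969482422], [597.2000122070312, 140.5], [600.7999877929688, 253.5], [422.20001220703125, 259.20001220703125]] 155.44025536858555
z25-35 [314, 39, 110, 8, 275] [1019. -263.   31.] [  9. 300.  10.]
z25-35 [474, 179, 10, 79, 186] [ 548. -528.   31.] [197.   6.  10.]
z25-35 [368, 237, 22, 32, 553] [ 456. -274.   30.] [77. 49. 10.]
z10-20 [313, 44, 112, 74, 6449] [ 910. -269.   15.] [204. 300.   9.]
z10-20 [360, 195, 18, 22, 189] [ 57
[... 1012 characters left out ...]
, 391.1000061035156], [439.0, 392.20001220703125]] 155.10790670942265
z25-35 [221, 1, 51, 19, 126] [60. 10. 31.] [ 55. 131.  10.]
z25-35 [109, 137, 21, 31, 550] [ 458. -277.   30.] [78. 51.  9.]
z25-35 [0, 144, 13, 58, 126] [ 519. -530.   30.] [139.   6.  10.]
z10-20 [203, 0, 84, 38, 1792] [70.  7. 12.] [120. 217.   9.]
z10-20 [0, 163, 13, 60, 124] [ 563. -530.   13.] [144.   6.   9.]
z10-20 [110, 192, 23, 24, 245] [ 579. -260.   12.] [56. 46.  9.]
z10-20 [19, 308, 153, 76, 9184] [ 892. -273.   15.] [151. 301.   9.]
z55-70 [223, 0, 46, 12, 149] [63.  5. 61.] [ 35. 115.  13.]
z55-70 [186, 242, 22, 22, 369] [695. -72.  61.] [45. 45. 11.]
z85-98 [257, 237, 38, 38, 242] [698.  96.  91.] [78. 77. 10.]
  return np.nanmean(a, axis, out=out, keepdims=keepdims)
```

View pics/crop.png

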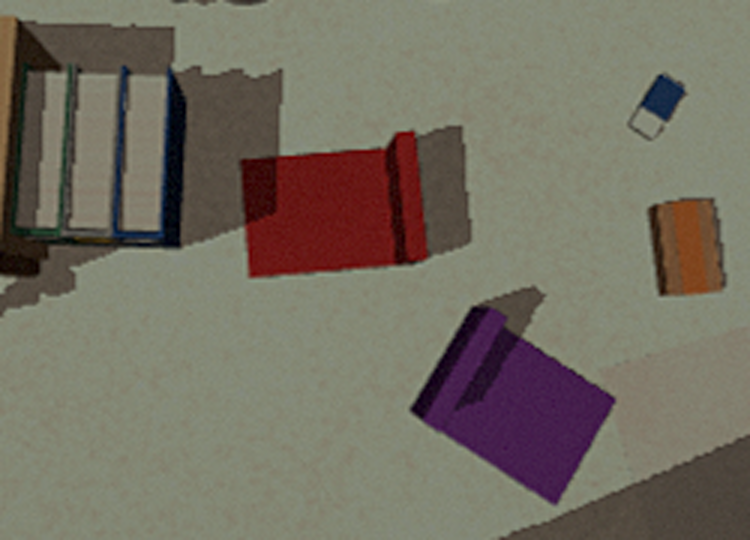

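The crop confirms it: the red bookend lies on its back, its plate towards the blue book and its foot raised at crop (405,200). The purple one is the decoy. Next I need the book face, the purple decoy's extent and the tool heading.

```bash
python3 - <<'E'
from h import *
import pickle
a,b=pickle.load(open("im0.pkl","rb"))
for n,im in (("top",a),("side",b)):
    w=cloud(im); hsv=cv2.cvtColor(im["pixels"],cv2.COLOR_RGB2HSV); h,s,v=[hsv[...,i].astype(int) for i in range(3)]
    P=w[(h>105)&(h<125)&(s>110)&(w[...,0]>400)&(w[...,0]<640)&(w[...,1]>100)&(w[...,1]<190)]
    F=P[(P[:,2]>20)&(P[:,2]<140)]
    if len(F)>20:
        k=np.polyfit(F[:,0],F[:,1],1); 
        r=F[:,1]-np.polyval(k,F[:,0]); F=F[abs(r)<4]; k=np.polyfit(F[:,0],F[:,1],1)
        print(n,"face",len(F),"slope",k[0].round(4),"y@490",np.polyval(k,490).round(1),"x",np.percentile(F[:,0],[0,1,99,100]).round(1))
    T=w[(w[...,2]>150)&(w[...,2]<168)&(w[...,0]>400)&(w[...,0]<640)&(w[...,1]>100)&(w[...,1]<245)]
    print("tops",cv2.boxPoints(cv2.minAreaRect(T[:,:2].astype(np.float32))).round(1).tolist(),np.percentile(T[:,0],[1,99]),np.percentile(T[:,1],[1,99]))
    Q=w[(h>130)&(h<160)&(s>100)&(w[...,0]>200)&(w[...,0]<480)&(w[...,1]<20)]; Q=Q[~np.isnan(Q[:,0])]
    for lo,hi in((0,25),(25,200)):
        q=Q[(Q[:,2]>lo)&(Q[:,2]<hi)]; print("purple",lo,len(q),cv2.boxPoints(cv2.minAreaRect(q[:,:2].astype(np.float32))).round(0).tolist(),q[:,2].max())
o=get_obs(); print(rot(o["orientation"]).round(3))
E
```

```text
top face 156 slope -0.0155 y@490 145.2 x [447.3 450.8 570.1 570.5]
tops [[447.20001220703125, 145.0], [572.7000122070312, 143.6999969482422], [573.7000122070312, 244.6999969482422], [448.20001220703125, 246.0]] [448.58889426 567.17011511] [144.81798836 243.96753082]
purple 0 1739 [[140.0, -564.0], [263.0, -598.0], [409.0, -73.0], [286.0, -39.0]] 23.507142366978087
purple 25 494 [[250.0, -584.0], [340.0, -596.0], [408.0, -60.0], [317.0, -48.0]] 103.68954354808739
side face 82 slope -0.0107 y@490 143.1 x [467.3 467.9 531.1 532.7]
tops [[447.29998779296875, 142.39999389648438], [574.9000244140625, 142.0], [575.2999877929688, 244.8000030517578], [447.70001220703125, 245.1999969482422]] [449.77960078 570.42513011] [142.95617794 244.1364407 ]
purple 0 1333 [[144.0, -563.0], [273.0, -597.0], [413.0, -74.0], [284.0, -39.0]] 24.996320607179314
purple 25 782 [[242.0, -584.0], [338.0, -597.0], [413.0, -63.0], [317.0, -49.0]] 105.50138848066342
[[ 0.904  0.428 -0.001]
 [ 0.428 -0.904  0.001]
 [ 0.    -0.001 -1.   ]]
```

```bash
cat > rows.py <<'E'
from h import *
def rows(x,y,z,yaw,n):
    """rows to TCP (x,y,z), tool y-axis at world angle yaw (deg), tool down, n equal steps"""
    o=get_obs(); p=np.array(o["ee_pos"]); M=rot(o["orientation"])
    T=np.column_stack([[-np.sin(np.radians(yaw)),np.cos(np.radians(yaw)),0],[np.cos(np.radians(yaw)),np.sin(np.radians(yaw)),0],[0,0,-1]])
    rv=R.from_matrix(M.T@T).as_rotvec(); d=(np.array([x,y,z])-p)/n
    print("p",p.round(1),"yaw",np.degrees(np.arctan2(M[1,1],M[0,1])).round(2),"turn/row",np.degrees(rv/n).round(2),"force",np.round(o["ft_force"],1),"t",o["t"])
    for i in range(n):
        print((M@R.from_rotvec(rv*i/n).as_matrix()).T.dot(d/10).round(2))
E
python3 -c "
from rows import *
rows(484,-2,222,5.5,14)"
```

```text
p [ 267.1 -564.5  222. ] yaw -64.69 turn/row [-0.   -0.   -5.01] force [0.2 0.9 0.2] t 0.1
[ 3.12 -2.97  0.  ]
[ 3.37 -2.69  0.  ]
[ 3.59 -2.38  0.  ]
[ 3.78 -2.06  0.  ]
[ 3.95 -1.72  0.  ]
[ 4.08 -1.37  0.  ]
[ 4.19 -1.01  0.  ]
[ 4.26 -0.64  0.  ]
[ 4.3  -0.26  0.  ]
[4.3  0.11 0.  ]
[4.28 0.49 0.  ]
[4.22 0.86 0.  ]
[4.13 1.23 0.  ]
[4.   1.58 0.  ]
```

Emit:
play_rows(plan="5 3.12 -2.97 0 0 0 -5; 5 3.37 -2.69 0 0 0 -5; 5 3.59 -2.38 0 0 0 -5; 5 3.78 -2.06 0 0 0 -5; 5 3.95 -1.72 0 0 0 -5; 5 4.08 -1.37 0 0 0 -5; 5 4.19 -1.01 0 0 0 -5; 5 4.26 -0.64 0 0 0 -5; 5 4.3 -0.26 0 0 0 -5; 5 4.3 0.11 0 0 0 -5; 5 4.28 0.49 0 0 0 -5; 5 4.22 0.86 0 0 0 -5; 5 4.13 1.23 0 0 0 -5; 5 4 1.58 0 0 0 -5; 5 0 0 0 0 0 0")

```text
t: 1.98
ee_pos: [485.5, -0.6, 222.5]
orientation: [-2.111, -2.326, -0.0]
ft_force: [-0.6, -0.0, 0.3]
width: 50.0
```

```bash
python3 -c "
from rows import *
rows(484,-2,75,5.5,1)
im=get_image('wrist'); save(im,'w1.png',None,1.4)
w=cloud(im); hsv=cv2.cvtColor(im['pixels'],cv2.COLOR_RGB2HSV); h,s,v=[hsv[...,i].astype(int) for i in range(3)]
P=w[((h<6)|(h>174))&(s>150)&(v>50)]; P=P[~np.isnan(P[:,0])]; F=P[P[:,2]>92]
print(len(P),len(F),cv2.boxPoints(cv2.minAreaRect(F[:,:2].astype(np.float32))).round(1).tolist() if len(F) else '')
"
```

```text
p [485.5  -0.6 222.5] yaw 5.54 turn/row [-0.   -0.02  0.04] force [-0.6 -0.   0.3] t 1.975
[-0.13 -0.16 14.75]
10153 1791 [[403.70001220703125, 24.5], [411.3999938964844, -55.5], [563.0999755859375, -40.79999923706055], [555.4000244140625, 39.20000076293945]]
```

View pics/w1.png

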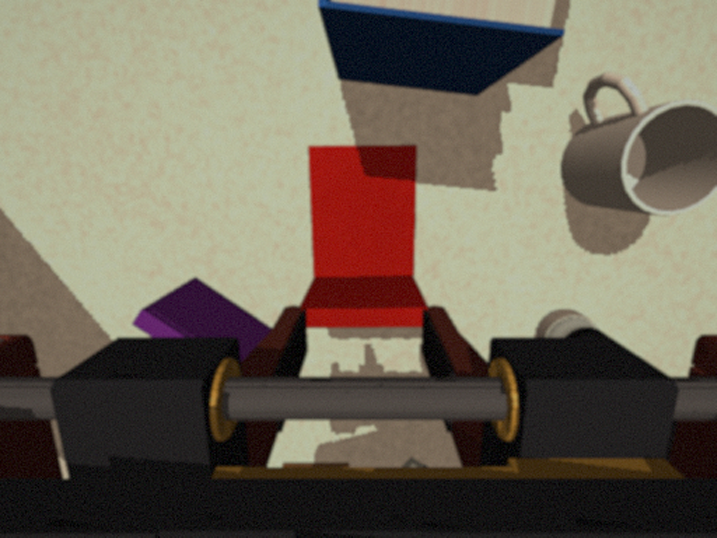

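The wrist view shows the foot at (363,300), square to and centred between the fingers at (290,330) and (440,330). I'll descend behind it and push slowly.

Emit:
play_rows(plan="5 0 0 4 0 0 0; 5 0 0 4 0 0 0; 5 0 0 4 0 0 0; 5 0 0 2.7 0 0 0; 5 0 0 0 0 0 0; 5 -0.8 0 0 0 0 0; 5 -0.8 0 0 0 0 0; 5 -0.8 0 0 0 0 0; 5 -0.7 0 0 0 0 0; 5 -0.7 0 0 0 0 0; 5 -0.7 0 0 0 0 0")

```text
t: 3.4
ee_pos: [489.2, -48.0, 75.7]
orientation: [2.116, 2.322, 0.0]
ft_force: [0.8, 0.8, 0.3]
width: 49.9
```

```bash
cat > red.py <<'E'
from rows import *
def red(im):
    w=cloud(im); hsv=cv2.cvtColor(im['pixels'],cv2.COLOR_RGB2HSV); h,s,v=[hsv[...,i].astype(int) for i in range(3)]
    m=((h<6)|(h>174))&(s>165)&(v>50)&(w[...,0]>380)&(w[...,0]<620)&(abs(w[...,1])<220)
    return w[m]
E
python3 -c "
from red import *
o=get_obs(); print(o['ee_pos'].round(1),o['ft_force'].round(1))
P=red(get_image('side'))
for z in range(0,150,15):
    q=P[(P[:,2]>=z)&(P[:,2]<z+15)]
    if len(q)>15: print(z,len(q),'x',np.percentile(q[:,0],[2,98]).round(),'y',np.percentile(q[:,1],[2,98]).round())
"
```

```text
[489.2 -48.   75.7] [0.8 0.8 0.3]
0 143 x [439. 536.] y [-34.  -9.]
15 705 x [436. 533.] y [-35.  29.]
30 737 x [433. 531.] y [-40.  69.]
45 302 x [432. 534.] y [-46.  84.]
```

Emit:
play_rows(plan="5 -0.7 0 0 0 0 0; 5 -0.7 0 0 0 0 0; 5 -0.7 0 0 0 0 0; 5 -0.7 0 0 0 0 0; 5 -0.7 0 0 0 0 0; 5 0 0 0 0 0 0; 5 0 0 0 0 0 0; 5 0 0 0 0 0 0; 5 0 0 0 0 0 0")

```text
t: 4.58
ee_pos: [492.3, -82.2, 75.7]
orientation: [-2.116, -2.322, 0.0]
ft_force: [0.4, -0.2, 0.1]
width: 50.1
```

```bash
python3 -c "
from red import *
o=get_obs(); print(o['ee_pos'].round(1),o['ft_force'].round(1))
P=red(get_image('side'))
for z in range(0,150,15):
    q=P[(P[:,2]>=z)&(P[:,2]<z+15)]
    if len(q)>15: print(z,len(q),'x',np.percentile(q[:,0],[2,98]).round(),'y',np.percentile(q[:,1],[2,98]).round())
"
```

```text
[492.3 -82.2  75.7] [ 0.4 -0.2  0.1]
0 225 x [448. 546.] y [-152.  -52.]
15 302 x [448. 546.] y [-152.  -49.]
45 19 x [446. 539.] y [-56. -47.]
60 19 x [461. 537.] y [-54. -48.]
75 18 x [449. 539.] y [-55. -47.]
90 16 x [470. 513.] y [-53. -49.]
105 25 x [447. 538.] y [-56. -47.]
135 41 x [455. 536.] y [-57. -49.]
```

The bookend stands: the upright is at y≈-50 and the foot end at y≈-152. Next I go behind the foot end.

```bash
python3 -c "
from rows import *
rows(510,-185,75,-0.7,5)"
```

```text
p [492.4 -82.2  75.7] yaw 5.33 turn/row [0.   0.   1.21] force [ 0.6 -0.2  0.1] t 4.625
[-2.08  0.16  0.01]
[-2.08  0.2   0.01]
[-2.07  0.25  0.01]
[-2.07  0.29  0.01]
[-2.06  0.33  0.01]
```

Emit:
play_rows(plan="5 -2.08 0.16 0 0 0 1.2; 5 -2.08 0.2 0 0 0 1.2; 5 -2.07 0.25 0 0 0 1.2; 5 -2.07 0.29 0 0 0 1.2; 5 -2.06 0.33 0 0 0 1.2; 5 0 0 0 0 0 0; 5 0 0 3 0 0 0; 5 0 0 2.8 0 0 0; 5 0 0 1 0 0 0; 5 0 0 0 0 0 0")

```text
t: 5.88
ee_pos: [509.5, -184.8, 7.3]
orientation: [-2.233, -2.207, 0.001]
ft_force: [-0.6, -0.1, 0.5]
width: 50.1
```

```bash
python3 -c "
from red import *
o=get_obs(); print(o['ee_pos'].round(1),o['ft_force'].round(1))
im=get_image('side'); save(im,'s2.png',(100,60,400,260),2.6)
P=red(im); F=P[(P[:,2]<22)]; print(cv2.boxPoints(cv2.minAreaRect(F[:,:2].astype(np.float32))).round(1).tolist())
"
```

```text
[ 509.5 -184.8    7.3] [-0.6 -0.1  0.5]
[[439.1000061035156, -56.400001525878906], [448.5, -154.89999389648438], [549.2999877929688, -145.1999969482422], [539.9000244140625, -46.70000076293945]]
```

View pics/s2.png

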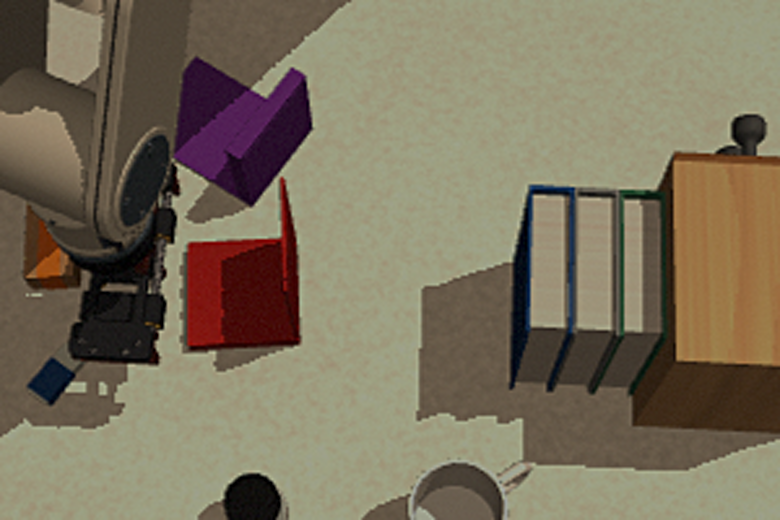

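The crop shows the bookend standing at (240,290) with the hand behind its foot end. The purple decoy at (250,130) is clear. I'll push towards the books now.

Emit:
play_rows(plan="5 1 0.4 0 0 0 0; 5 1 0 0 0 0 0; 5 1 0 0 0 0 0; 5 1 0 0 0 0 0; 5 1 0 0 0 0 0; 5 1 0 0 0 0 0; 5 1 0 0 0 0 0; 5 1 0 0 0 0 0; 5 0 0 0 0 0 0")

```text
t: 7.05
ee_pos: [514.8, -104.3, 8.0]
orientation: [-2.234, -2.209, -0.0]
ft_force: [-0.5, -0.1, -0.7]
width: 49.8
```

```bash
python3 -c "
from red import *
o=get_obs(); print(o['ee_pos'].round(1),o['ft_force'].round(1))
im=get_image('side')
P=red(im); F=P[(P[:,2]<22)]; print(cv2.boxPoints(cv2.minAreaRect(F[:,:2].astype(np.float32))).round(1).tolist())
"
```

```text
[ 514.8 -104.3    8. ] [-0.5 -0.1 -0.7]
[[448.8999938964844, -87.0999984741211], [550.5999755859375, -88.4000015258789], [551.7999877929688, 6.800000190734863], [450.20001220703125, 8.199999809265137]]
```

It squared up on the fingers at -0.7°, with centre x≈501 and about 136 mm to go.

Emit:
play_rows(plan="5 1 0 0 0 0 0; 5 1 0 0 0 0 0; 5 1 0 0 0 0 0; 5 1 0 0 0 0 0; 5 1 0 0 0 0 0; 5 1 0 0 0 0 0; 5 1 0 0 0 0 0; 5 1 0 0 0 0 0; 5 1 0 0 0 0 0; 5 1 0 0 0 0 0; 5 1 0 0 0 0 0; 5 0.8 0 0 0 0 0; 5 0.6 0 0 0 0 0; 5 0 0 0 0 0 0")

```text
t: 8.85
ee_pos: [515.9, 19.7, 7.6]
orientation: [-2.234, -2.208, 0.0]
ft_force: [0.4, 0.6, -0.9]
width: 50.4
```

```bash
cat > chk.py <<'E'
from red import *
o=get_obs(); print(o['ee_pos'].round(1),o['ft_force'].round(1))
im=get_image('side')
P=red(im); F=P[(P[:,2]<22)]; print(cv2.boxPoints(cv2.minAreaRect(F[:,:2].astype(np.float32))).round(1).tolist())
U=P[P[:,2]>134]; print("upright top",len(U),U.mean(0).round(1) if len(U) else '')
w=cloud(im); T=w[(w[...,2]>150)&(w[...,2]<168)&(w[...,0]>400)&(w[...,0]<640)&(w[...,1]>100)&(w[...,1]<245)]
print("tops",cv2.boxPoints(cv2.minAreaRect(T[:,:2].astype(np.float32))).round(1).tolist(),np.percentile(T[:,1],1).round(1))
E
python3 chk.py
```

```text
[515.9  19.7   7.6] [ 0.4  0.6 -0.9]
[[450.5, 47.599998474121094], [551.4000244140625, 46.0], [552.7000122070312, 126.5], [451.79998779296875, 128.10000610351562]]
upright top 74 [505.7 129.2 139.2]
tops [[447.6000061035156, 142.60000610351562], [574.2999877929688, 142.10000610351562], [574.7000122070312, 244.6999969482422], [448.0, 245.1999969482422]] 142.9
```

Emit:
play_rows(plan="5 0.25 0 0 0 0 0; 5 0.25 0 0 0 0 0; 5 0.25 0 0 0 0 0; 5 0.15 0 0 0 0 0; 5 0.1 0 0 0 0 0; 5 0 0 0 0 0 0")

```text
t: 9.65
ee_pos: [516.4, 28.9, 7.6]
orientation: [-2.235, -2.208, 0.0]
ft_force: [-0.5, -1.5, -1.0]
width: 49.8
```

Emit:
play_rows(plan="5 0.1 0 0 0 0 0; 5 0 0 0 0 0 0")

```text
t: 9.9
ee_pos: [516.5, 29.8, 7.7]
orientation: [-2.235, -2.208, -0.0]
ft_force: [-0.4, -1.4, -1.4]
width: 50.0
```

```bash
python3 chk.py
```

```text
[516.5  29.8   7.7] [-0.4 -1.4 -1.4]
[[450.70001220703125, 136.5], [451.3999938964844, 58.5], [554.7000122070312, 59.400001525878906], [554.0, 137.39999389648438]]
upright top 70 [510.2 137.8 139.6]
tops [[447.1000061035156, 142.39999389648438], [574.4000244140625, 142.10000610351562], [574.5999755859375, 244.89999389648438], [447.3999938964844, 245.1999969482422]] 142.9
```

Emit:
play_rows(plan="5 0.1 0 0 0 0 0; 5 0.1 0 0 0 0 0; 5 0 0 0 0 0 0")

```text
t: 10.32
ee_pos: [516.6, 31.7, 7.7]
orientation: [2.235, 2.208, 0.0]
ft_force: [0.2, -3.1, -1.4]
width: 49.8
```

Emit:
play_rows(plan="5 0.1 0 0 0 0 0; 5 0 0 0 0 0 0")

```text
t: 10.58
ee_pos: [516.6, 32.3, 7.7]
orientation: [2.234, 2.208, -0.0]
ft_force: [0.3, -6.3, -2.8]
width: 49.8
```

```bash
python3 chk.py
```

```text
[516.6  32.3   7.7] [ 0.3 -6.3 -2.8]
[[452.29998779296875, 61.599998474121094], [553.7999877929688, 60.400001525878906], [554.7000122070312, 139.3000030517578], [453.20001220703125, 140.5]]
upright top 72 [509.8 141.4 139.5]
tops [[448.0, 143.0], [574.4000244140625, 142.60000610351562], [574.7000122070312, 244.89999389648438], [448.29998779296875, 245.1999969482422]] 143.9
```

The force climbed from 1.4 to 6 N at the measured face, so it is in contact. I'll give one small seating push and then retreat.

Emit:
play_rows(plan="5 0.1 0 0 0 0 0; 5 0 0 0 0 0 0; 5 -0.3 0 0 0 0 0; 5 -1 0 0 0 0 0; 5 -3 0 0 0 0 0; 5 -4 0 0 0 0 0; 5 -4 0 -3 0 0 0; 5 -2 0 -5 0 0 0; 5 -2 0 -5 0 0 0; 5 0 0 -5 0 0 0; 5 0 0 0 0 0 0; 5 0 0 0 0 0 0")

```text
t: 12.12
ee_pos: [514.0, -129.2, 187.2]
orientation: [-2.234, -2.208, 0.0]
ft_force: [-0.5, 1.3, -0.3]
width: 50.2
```

```bash
python3 chk.py; python3 -c "
from red import *
a=get_image('top'); b=get_image('side')
p=np.hstack([a['pixels'][120:340,100:360],b['pixels'][60:280,170:430]])[:,:,::-1]
cv2.imwrite('pics/f.png',cv2.resize(p,None,fx=1.5,fy=1.5))
"
```

```text
[ 514.  -129.2  187.2] [-0.5  1.3 -0.3]
[[452.3999938964844, 141.3000030517578], [452.79998779296875, 44.20000076293945], [554.5, 44.599998474121094], [554.0, 141.8000030517578]]
upright top 71 [507.8 135.1 144. ]
tops [[446.3999938964844, 144.5], [574.0, 143.0], [575.2000122070312, 244.8000030517578], [447.6000061035156, 246.3000030517578]] 144.3
```

View pics/f.png

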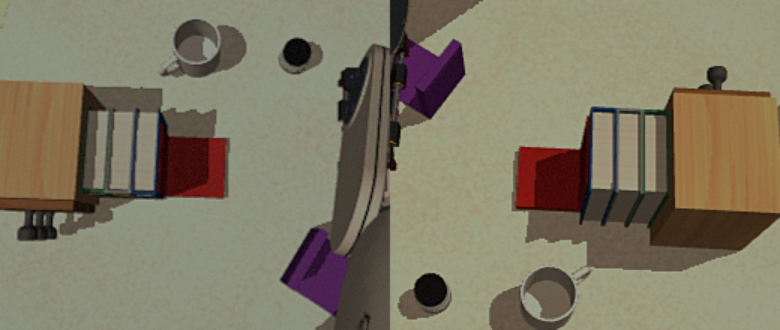

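In both views the bookend stands against the blue book: top view foot at (195,168), side view at (548,180). One reading of the upright's top (y 135, z 144) looks off, so I'll check the tilt.

```bash
python3 -c "
from red import *
for n in ('side','top'):
    w=cloud(get_image(n)); im=get_image(n); P=red(im)
    F=P[(P[:,2]<24)&(P[:,1]>50)&(P[:,1]<130)]
    A=np.c_[F[:,:2]-F[:,:2].mean(0),np.ones(len(F))]; c=np.linalg.lstsq(A,F[:,2],rcond=None)[0]
    print(n,len(F),'foot slopes dz/dx,dz/dy',c.round(4))
    for z in range(24,155,20):
        q=P[(P[:,2]>=z)&(P[:,2]<z+20)]
        if len(q)>5: print(z,len(q),np.percentile(q[:,1],[5,50,95]).round(1))
    q=w[(w[...,2]>165)|False]
    print('foot free end y',np.percentile(F[:,1],[0,1]), 'y min',np.percentile(P[:,1],1).round(1))
"
```

```text
side 1366 foot slopes dz/dx,dz/dy [-1.70000e-03  5.00000e-04  1.52869e+01]
124 70 [140.  141.9 143.8]
foot free end y [50.09100987 51.05509004] y min 45.9
top 1235 foot slopes dz/dx,dz/dy [-8.00000e-04  3.50000e-03  1.57402e+01]
124 70 [141.5 142.7 144.6]
foot free end y [50.38462268 51.04640319] y min 46.8
```

The foot is flat (slope under 0.004). The upright's top is at y≈142, so its back is at ≈144, against the blue face at ≈144. I'll hand the job in.

```bash
python3 -c "
from h import *
print(close_job()); o=get_obs(); print(o['t'],o['ft_force'].round(1))"
```

```text
the job is handed in; nothing more can be done
None
the job is handed in; nothing more can be done
```

I tipped the red bookend upright by its raised foot. I then pushed it along the desk by the foot's free end with two open fingers until its upright met the blue end book, and backed the arm clear. It was handed in at about 12 s; the interface gives no verdict.

**Last checks:**

| Check | Measured | Limit |
|---|---|---|
| Tilt | foot flat, slope 0.004 or less | 4.5° |
| Gap from upright's back to blue face | about 1 mm or less (both at y≈144) | 7 mm |
| Squareness to the book | within about 1° | 7° |
| Offset from the middle of the book's depth | about 8 mm | 45 mm |
| Shift of the end book, from its top edge | about 1–1.5 mm | 20 mm |

- **Books and other objects:** In the last picture the books stood upright, and the purple look-alike, mug and ink jar looked untouched. The eraser and staple box were outside that crop, so I did not check them again at the end; the arm's path stayed clear of them.
- **Forces:** The highest reading I took while pressing was about 6 N. I took no reading during the final 1 mm seating push.
- **A reading that disagreed:** Right after the retreat, one measurement put the upright's top at y 135, z 144. Measuring again from both cameras gave y≈142, so I put the first one down to stray depth points.

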